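# Lay out the bearing parts by size on the inspection board

### The arm

A 7-joint arm with a two-finger parallel gripper is mounted at the origin on a cart in front of the work surface, level with it; the furniture and walls round the work are solid. World frame = base frame: x ahead of the robot, y to its left, z up, the work surface at z = 0. Lengths are in m, angles in rad, forces in N, time in s.
With the tool pointing down it reaches from about 0.4 to 0.9 m from the base axis. Payload 5.5 kg.
Tool frame: the origin (TCP) lies midway between the tips of the shut fingers; the grasp point (between the pads) lies 19 mm behind it; z points along the fingers, y is the line along which they close (so a half turn about z gives the same grasp; the last joint's range is limited). The gripper opens to 85 mm and grips with 20 to 120 N. Pads are 22 mm wide; open, the fingers measure 114 mm over their backs; the gripper's body (76 mm by 85 mm) begins 54 mm behind the grasp point. The pads swing forward as they close: fully open they stand 13 mm farther back than shut.
Start: joints at [-0.881, 0.501, -0.427, 1.55, 0.221, 1.138, -0.21], TCP at [0.269, 0.592, 0.231] pointing down, gripper open.
Joint ranges: [-2.88, 2.88], [-0.31, 2.03], [-1.54, 1.56], [0.2, 2.42], [-1.41, 4.55], [0.19, 2.02], [-2.57, 2.57]. Speed limits (rad/s): [2.57, 2.57, 3.14, 3.14, 3.14, 3.14, 3.14].

### API

Orientations are given as a rotation vector (axis times angle).
In Python, from station import status, vision, close_job, nets gives the robot as it stands.
- The arm moves only by the tool servo_tool, never from a script. Its argument "increments" is a list that holds one entry, the list of rows, each a list of 7 numbers: the turn, a rotation vector about the tool's x, y, z in rad, then the shift along the tool's x, y, z in mm, then the finger opening in mm, from 0 to 85.4. A call has 1 to 20 rows; each row is the pose to reach, as a shift and turn from the pose commanded when the call began, along the tool's axes at that moment; what a row does not reach only later rows make up. A row lasts 1/10 s, in which the tool goes at most 50 mm and 8.59 degrees, less where a joint would pass 70% of its speed; a pose out of reach is approached as far as the arm can. A call with a gripper value outside its range is refused whole. The fingers move at their own pace and stop on an object; "squeeze" is the grip in N (left out, the last holds). Time passes only in rows, so rows that repeat a pose let the fingers close. It gives the time, the measured TCP pose, the force, the opening and the grip force at its end, in the units of the state.
- status.read_state(): the state, without advancing time (a new reading comes with each control period).
- vision.camera(name): name is "scene" or "top" or "wrist"; returns (picture, depth): 420x560x3 uint8, red, green, blue; 420x560 float32, m along the optical axis (not along the pixel's ray), 0 where there is no reading.
- vision.camera_params(name): a dict with "camera_matrix" (3x3 intrinsics, pixels), "view" (4x4, takes a point from world to camera coordinates); the wrist camera has in their place "tool_from_camera" (4x4, takes a point from camera to tool coordinates, whose origin is the TCP and whose axes are the flange's). Camera axes: x right, y down, z forward; pixel columns grow to the right and rows downward; lengths in m; the calibration is good to about 2 mm. A picture is of the moment at which its call begins: read the wrist's pose just before it. camera_params takes no time and is no camera call.
- close_job(): hands the job in; it is judged then, once.
Trained networks look in the newest picture that a camera, given by its name, has taken for a name from the list of things; names that differ only in an ending like _2 or _b are one class to them, and where a whole thing is asked for, a point or a joint stands for the part that bears it (a point fixed in the world has none). Each returns a list of dicts, best first, with "p" (0 to 1); they miss things now and then, are a little off and sometimes report something else, mostly with a low value. They report only what shows in the picture. A call takes as long as a camera call. They do not tell look-alikes from the thing itself.
- nets.recognise(camera, label): "centre" ([x, y, z] in m, in world coordinates, good to about 4 mm: the middle of the surface that is visible of it).
- nets.trace(camera, label): "region" (420x560 bool, what is visible of it).
- nets.tip_of(camera, label): "centre" ([x, y, z] in m, in world coordinates, good to about 4 mm: a listed point, or the origin of a listed thing).
The state is a dict: "time": time; "q": joint angles; "joint_vel": joint speeds; "joint_torque": joint torques, N m; "ee_pos": TCP position; "ee_rot": TCP orientation; "ft_force": force on the tool from outside, world axes, zero at the start; "moment": the same for the moment, N m; "finger_gap": opening from 0.0 (shut) to 1.0 (fully open); "gripper_force": force on a finger pad.
Only numpy, scipy, OpenCV 4.12 (cv2) and the standard library are available. Lean on these libraries where they do the work, as an engineer would, in place of code of your own. Each camera call takes 0.05 s, during which the arm holds its last target. There are 200 camera calls.

### The job

Set the four loose bearing parts out for inspection on the grey board, one flat on each cross mark, in order of outside diameter: the largest on the mark next to the V-block and so on down to the smallest on the mark next to the screw jar. The collar stands hub up and is turned so that the flat cut on its flange faces the board's fence squarely. Do not knock over or shift the jar or the rubber stamp.

Things in the scene. Friction and masses are not known exactly. Their poses are not given: they have to be found in the camera images.
- board: Fixed grey plate 92 x 400 (own y) x 8 mm thick on the bench, with a dark fence 24 mm high along its far (own +x) edge, its near face 44 mm from the marks' line. Four like marks (24 mm circle with cross) on its top in a row: own x = 0, own y = -142.5, -47.5, 47.5, 142.5 mm. Origin: middle of that row, at bench level; the marks are 8 mm higher. Own z up; yaw within 0.15 rad.
- v_block: Fixed hardened steel V-block, 50x44x36 mm high with a V groove in its top, standing on the bench just beyond one end of the board (either end), its centre 240 mm from the board's middle. It marks the end for the largest part. Origin: centre of its underside.
- screw_jar: Loose small clear jar with black cap, 48 mm across, 58 mm high, holding small balls, on the bench beyond the other end of the board, 240 mm from its middle. It marks the end for the smallest part; leave it alone. Origin: centre of its underside.
- outer_ring: Loose plain steel bearing outer ring, 66 mm outside diameter, about 54 mm bore, 17 mm high, lying flat; about 0.15 kg. Origin: centre of its underside.
- collar: Loose steel flanged collar: round flange 56 mm diameter, 8 mm thick, with one straight flat cut across its edge 20 mm from the axis; on it a round hub 30 mm diameter (bore 20 mm), top 26 mm above the underside; about 0.15 kg. Stands flange down. Best gripped by the hub. Origin: centre of its underside; the flat faces own +x; own z up along the hub.
- collar_flat (a point): Middle of the flat on the collar's flange: 20 mm from the collar's axis along its own +x, 4 mm above its underside.
- ball_bearing: Loose finished steel ball bearing, 47 mm outside diameter, 14 mm high, lying flat; about 0.11 kg; grip it across the outside. Origin: centre of its underside.
- spacer: Loose black spacer ring, 36 mm outside diameter, 10 mm high, lying flat; about 0.04 kg; grip it across the outside. Origin: centre of its underside.
- rubber_stamp: Loose hand stamp with red knob and wooden foot, 23x38 mm and 57 mm high, standing left of the parts; bystander, leave it alone. Origin: centre of its underside.
- ring_gauge: Fixed obstacle: tall brown column gauge, 490 mm high, at the right of the bench; takes up own x -190 to +190, own y -140 to +140 mm, so the arm must draw back towards its base to pass from its right to the work. Origin: centre of its foot, at bench level.
There are look-alikes about, which are no part of the job. Leave any brown look-alike of the outer_ring alone.

How it is judged:
By the outcome, as a careful person would: the job done as asked, in the order asked, and still so for the second after the job is handed in, with the robot touching nothing.
It also fails if it takes over 104 s, if anything falls off the work surface, if the arm or the gripper's body presses on something with over 40 N, if the wrist force passes 120 N, or if a joint passes its speed limit or range.

## Working session

There is one attempt and no reset: what is moved stays moved. The work goes in short steps, Python scripts to look and compute and a tool call to move; the robot and the scene stay as the last step left them, time stands still between calls to the robot, and variables do not carry over. Pictures are saved under pics/ and viewed, at most 14 in all, crops included, and the job is handed in when it is done.

Besides the shell and the picture viewer there is one more tool, called after "Request:" in YAML: its name, and indented under it one key for each argument. servo_tool: Moves the arm, as the interface text tells. Its arguments: {"type":"object","properties":{"increments":{"type":"array","items":{"type":"array","items":{"type":"array","items":{"type":"number"}}}},"squeeze":{"type":"number"}},"required":["increments"]}

```bash
mkdir -p pics; ls; cat > h.py <<'E'
import numpy as np, cv2
from scipy.spatial.transform import Rotation as R
from station import status, vision, close_job, nets
def shot(n,name):
    p,d=vision.camera(n); cv2.imwrite(f'pics/{name}.png',p[:,:,::-1]); return p,d
def wpts(n,d):
    P=vision.camera_params(n);K=np.array(P['camera_matrix'])
    v,u=np.indices(d.shape); c=np.stack([(u-K[0,2])/K[0,0]*d,(v-K[1,2])/K[1,1]*d,d],-1)
    if 'view' in P: T=np.linalg.inv(np.array(P['view']))
    else:
        s=status.read_state(); T=np.eye(4); T[:3,:3]=R.from_rotvec(s['ee_rot']).as_matrix(); T[:3,3]=s['ee_pos']; T=T@np.array(P['tool_from_camera'])
    return c@T[:3,:3].T+T[:3,3]
def proj(n,X):
    P=vision.camera_params(n);c=np.array(P['view'])@np.append(X,1);p=np.array(P['camera_matrix'])@c[:3];return (p[:2]/p[2]).round(0)
E
python3 - <<'E'
from h import *
s=status.read_state(); print({k:np.round(v,3) for k,v in s.items()})
for n in ['top','scene']:
    p,d=shot(n,n+'0'); np.save(n+'0.npy',d)
    for l in ['board','v_block','screw_jar','outer_ring','collar','collar_flat','ball_bearing','spacer','rubber_stamp','ring_gauge']:
        for r in nets.tip_of(n,l)[:3]: print(n,l,np.round(r['centre'],3),round(r['p'],2),proj(n,r['centre']))
E
```

```text
pics
{'time': np.float64(0.0), 'q': array([-0.881,  0.502, -0.427,  1.551,  0.221,  1.138, -0.21 ]), 'joint_vel': array([ 0.001,  0.001,  0.   , -0.002,  0.   ,  0.   ,  0.   ]), 'joint_torque': array([ 0.0000e+00, -5.6950e+01, -5.8160e+00, -2.8095e+01,  1.1000e-02,
        1.2000e-02,  0.0000e+00]), 'ee_pos': array([0.269, 0.591, 0.23 ]), 'ee_rot': array([-6.65e-01, -3.07e+00,  3.00e-03]), 'ft_force': array([-0.341, -0.228, -0.765]), 'moment': array([-0.011, -0.001, -0.026]), 'gripper_force': np.float64(0.0), 'finger_gap': np.float64(0.997)}
top board [ 0.595  0.027 -0.   ] 0.84 [253. 205.]
top v_block [ 0.596 -0.219 -0.002] 0.73 [339. 207.]
top screw_jar [ 0.603  0.267 -0.001] 0.72 [169. 200.]
top outer_ring [ 0.728 -0.233 -0.   ] 0.62 [344. 162.]
top outer_ring [ 0.426 -0.131  0.002] 0.59 [307. 266.]
top collar [0.442 0.132 0.002] 0.53 [214. 258.]
top collar_flat [0.463 0.135 0.009] 0.82 [213. 250.]
top ball_bearing [ 0.426  0.273 -0.002] 0.52 [164. 262.]
top spacer [ 0.424 -0.019  0.001] 0.54 [267. 265.]
top spacer [0.466 0.135 0.008] 0.33 [213. 249.]
top rubber_stamp [ 0.46   0.368 -0.002] 0.43 [130. 249.]
scene board [ 0.601  0.022 -0.004] 0.61 [272. 210.]
scene v_block [ 0.422 -0.018 -0.003] 0.69 [255. 255.]
scene v_block [0.459 0.364 0.   ] 0.2 [152. 205.]
scene v_block [0.461 0.135 0.006] 0.16 [215. 227.]
scene screw_jar [ 0.6    0.264 -0.002] 0.5 [204. 188.]
scene outer_ring [ 0.724 -0.232 -0.002] 0.78 [366. 210.]
scene outer_ring [ 0.427 -0.134 -0.001] 0.64 [294. 267.]
scene outer_ring [0.43  0.276 0.001] 0.43 [169. 220.]
scene collar [ 0.439  0.135 -0.002] 0.59 [211. 233.]
scene collar_flat [0.464 0.136 0.003] 0.65 [216. 227.]
scene collar_flat [ 0.458  0.362 -0.   ] 0.65 [152. 206.]
scene ball_bearing [0.424 0.276 0.001] 0.46 [168. 221.]
scene spacer [ 0.42  -0.023 -0.002] 0.55 [256. 256.]
```

```bash
python3 - <<'E'
import cv2
a=cv2.imread('pics/top0.png');cv2.imwrite('pics/c0.png',cv2.resize(a[120:320,100:366],(798,600),interpolation=cv2.INTER_CUBIC))
E
```

```text
(no output)
```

View pics/scene0.png

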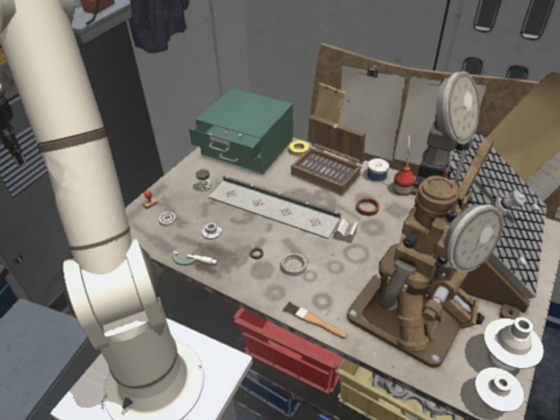

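View pics/c0.png

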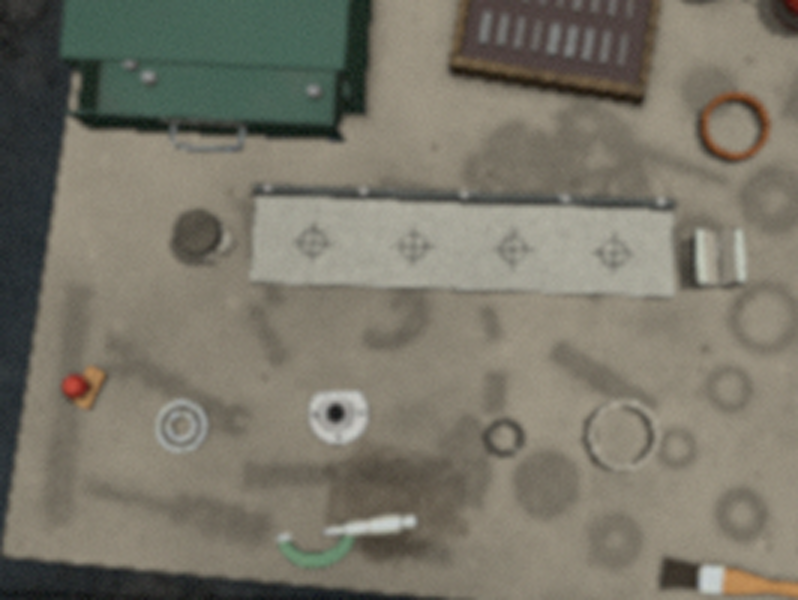

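View pics/top0.png

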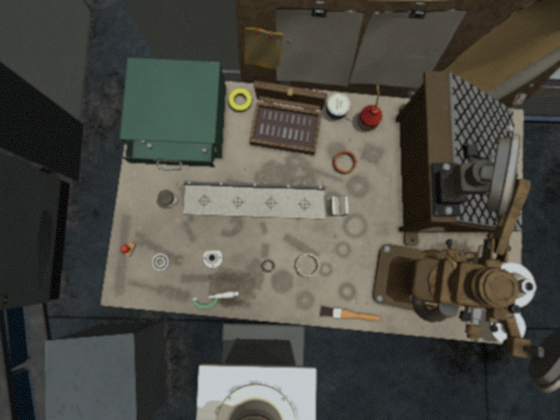

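```bash
cat >> h.py <<'E'
def go(x,y,z,yaw=0.0,cmd=None):
    """increment to TCP x,y,z (m), tool x axis at world yaw, tool down"""
    s=status.read_state(); R0=R.from_rotvec(s['ee_rot']); p0=np.array(s['ee_pos'])
    Rt=R.from_euler('z',yaw)*R.from_rotvec([np.pi,0,0])
    print('turn',np.round((R0.inv()*Rt).as_rotvec(),4),'shift mm',np.round(R0.inv().apply(np.array([x,y,z])-p0)*1000,1))
E
python3 - <<'E'
from h import *
P=vision.camera_params('wrist');print(np.round(P['camera_matrix'],1),np.round(P['tool_from_camera'],3))
go(0.42,0.2,0.30)
d=np.load('top0.npy');w=wpts('top',d)
for u,v in [(160,262),(130,248),(253,214),(345,160),(253,187)]: print(u,v,w[v,u].round(3))
E
```

```text
[[297.    0.  275.8]
 [  0.  297.  211.1]
 [  0.    0.    1. ]] [[-0.002 -0.957 -0.29   0.074]
 [ 1.    -0.001 -0.001 -0.001]
 [ 0.001 -0.29   0.957 -0.143]
 [ 0.     0.     0.     1.   ]]
turn [-0.     -0.      2.7148] shift mm [-299.5 -294.1  -68.7]
160 262 [0.426 0.282 0.   ]
130 248 [0.462 0.364 0.014]
253 214 [0.567 0.026 0.009]
345 160 [ 0.735 -0.237 -0.002]
253 187 [0.644 0.028 0.014]
```

```bash
python3 - <<'E'
from h import *
go(0.40,0.17,0.25,np.pi)
E
```

```text
turn [ 0.     -0.     -0.4268] shift mm [-293.8 -329.7  -18.7]
```

Request:
servo_tool:
  increments:
    - [[0, 0, -0.1, -30, -33, -19, 85], [0, 0, -0.2, -66, -73, -19, 85], [0, 0, -0.3, -99, -110, -19, 85], [0, 0, -0.4268, -132, -147, -19, 85], [0, 0, -0.4268, -165, -184, -19, 85], [0, 0, -0.4268, -198, -221, -19, 85], [0, 0, -0.4268, -231, -258, -19, 85], [0, 0, -0.4268, -264, -295, -19, 85], [0, 0, -0.4268, -294, -330, -19, 85], [0, 0, -0.4268, -294, -330, -19, 85], [0, 0, -0.4268, -294, -330, -19, 85], [0, 0, -0.4268, -294, -330, -19, 85], [0, 0, -0.4268, -294, -330, -19, 85]]

```text
time: 2.4
ee_pos: [0.3997, 0.1712, 0.2504]
ee_rot: [-0.005, 3.142, 0.001]
ft_force: [-0.8, -0.0, -0.8]
finger_gap: 0.996
gripper_force: 0.0
```

```bash
python3 - <<'E'
from h import *
p,d=shot('wrist','w1'); np.save('w1.npy',wpts('wrist',d)); print(status.read_state()['q'].round(2))
for l in ['outer_ring','collar','collar_flat','ball_bearing','spacer','board','screw_jar']:
    for r in nets.tip_of('wrist',l)[:2]: print(l,np.round(r['centre'],3),round(r['p'],2))
E
```

```text
[-0.15  0.07 -0.33  2.04  0.03  1.03  1.08]
outer_ring [ 0.429 -0.129  0.   ] 0.98
collar [0.437 0.133 0.002] 0.86
collar_flat [0.465 0.134 0.007] 0.7
ball_bearing [ 0.429  0.279 -0.004] 0.58
ball_bearing [ 0.594 -0.218  0.001] 0.55
spacer [ 0.422 -0.021  0.001] 0.83
board [ 0.603  0.022 -0.003] 0.77
screw_jar [0.604 0.266 0.001] 0.83
```

View pics/w1.png

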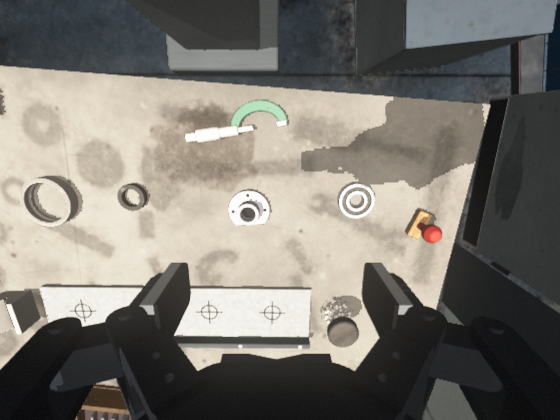

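```bash
cat >> h.py <<'E'
def part(w,c,r,h,tol=.004):
    """circle enclosing points near top height h around c"""
    m=(np.hypot(w[...,0]-c[0],w[...,1]-c[1])<r+.015)&(abs(w[...,2]-h)<tol)
    q=(w[m][:,:2]*1000).astype(np.float32); 
    (a,b),rr=cv2.minEnclosingCircle(q); return np.array([a,b]).round(1),round(rr,1),np.median(w[m][:,2]).round(4),m.sum()
def ortho(p,w_pose,cen,h,half=.05,res=.0005,n='wrist'):
    """resample picture on plane z=h: rows = +x up, cols = +y left"""
    P=vision.camera_params(n);K=np.array(P['camera_matrix'])
    N=int(2*half/res); i,j=np.indices((N,N)); X=np.stack([cen[0]+half-i*res,cen[1]+half-j*res,np.full((N,N),h)],-1)
    T=np.linalg.inv(w_pose) ; c=X@T[:3,:3].T+T[:3,3]; uv=c@K.T; uv=uv[...,:2]/uv[...,2:]
    return cv2.remap(p,uv[...,0].astype(np.float32),uv[...,1].astype(np.float32),cv2.INTER_CUBIC)
def campose():
    s=status.read_state(); T=np.eye(4); T[:3,:3]=R.from_rotvec(s['ee_rot']).as_matrix(); T[:3,3]=s['ee_pos']; return T@np.array(vision.camera_params('wrist')['tool_from_camera'])
E
python3 - <<'E'
from h import *
w=np.load('w1.npy'); p=cv2.imread('pics/w1.png'); T=campose(); np.save('T1.npy',T)
for n,c,r,h in [('ring',(.429,-.129),.033,.017),('bearing',(.427,.277),.0235,.014),('spacer',(.422,-.021),.018,.010),('hub',(.438,.134),.015,.026),('flange',(.438,.134),.028,.008)]: print(n,part(w,c,r,h))
O=[ortho(p,T,c,h) for c,h in [((.429,-.129),.017),((.427,.277),.014),((.422,-.021),.01),((.438,.134),.008),((.603,.12),.008),((.603,-.12),.008)]]
O=[cv2.resize(o,(260,260)) for o in O]
cv2.imwrite('pics/o1.png',np.vstack([np.hstack(O[:3]),np.hstack(O[3:])]))
b=(abs(w[...,2]-.008)<.003)&(w[...,0]>.5)&(w[...,0]<.66)&(abs(w[...,1])<.25); print(b.sum(), [ (w[b][:,i].min().round(3),w[b][:,i].max().round(3)) for i in (0,1)])
E
```

```text
ring (array([ 427.4, -133.4]), 33.7, np.float64(0.0169), np.int64(819))
bearing (array([426.3, 276.2]), 23.6, np.float64(0.0129), np.int64(787))
spacer (array([422.6, -23.4]), 18.6, np.float64(0.0098), np.int64(369))
hub (array([441.4, 133.1]), 14.9, np.float64(0.0256), np.int64(231))
flange (array([441.3, 132.9]), 28.1, np.float64(0.008), np.int64(883))
9306 [(np.float64(0.558), np.float64(0.649)), (np.float64(-0.239), np.float64(0.249))]
```

View pics/o1.png

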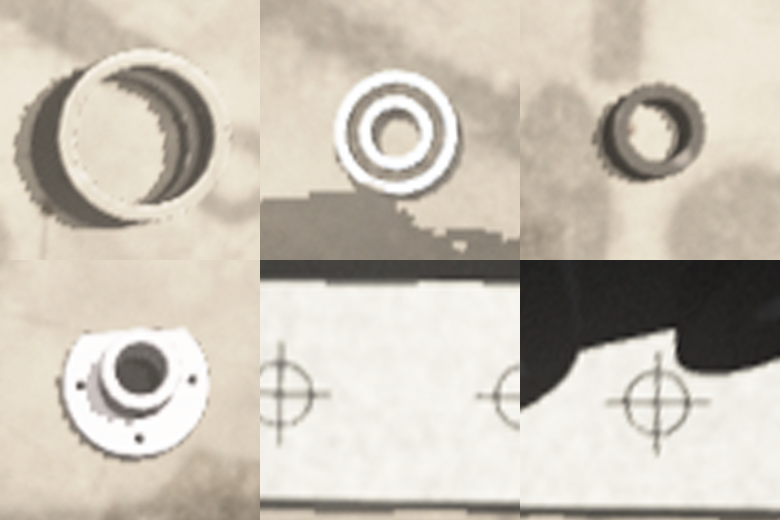

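Request:
servo_tool:
  increments:
    - [[0, 0, 0, -30, -40, 0, 85], [0, 0, 0, -60, -80, 0, 85], [0, 0, 0, -90, -120, 0, 85], [0, 0, 0, -100, -150, 0, 85], [0, 0, 0, -100, -150, 0, 85], [0, 0, 0, -100, -150, 0, 85], [0, 0, 0, -100, -150, 0, 85]]

```text
time: 3.5
ee_pos: [0.4996, 0.021, 0.2502]
ee_rot: [0.003, -3.141, -0.001]
ft_force: [0.3, 0.8, -0.1]
finger_gap: 0.997
gripper_force: 0.0
```

```bash
cat >> h.py <<'E'
def mark(p,T,c,h=.008):
    for _ in range(3):
        o=ortho(p,T,c,h,half=.02,res=.00025); g=cv2.cvtColor(o,cv2.COLOR_BGR2GRAY).astype(float)
        k=np.clip(np.median(g)-15-g,0,None); i,j=np.indices(k.shape); s=k.sum()
        c=(c[0]+.02-(k*i).sum()/s*.00025, c[1]+.02-(k*j).sum()/s*.00025)
    return np.array(c)*1000
def flat(w,c,R0=.028,h=.008):
    m=(np.hypot(w[...,0]-c[0],w[...,1]-c[1])<.033)&(abs(w[...,2]-h)<.003); q=w[m]-[c[0],c[1],0]
    ys=np.arange(-.016,.0161,.002); xs=[np.max(q[abs(q[:,1]-y)<.0015][:,0]) for y in ys]
    f=np.polyfit(ys,xs,1); return np.degrees(np.arctan(-f[0])),f[1]*1000, np.std(np.polyval(f,ys)-xs)*1000
E
python3 - <<'E'
from h import *
s=status.read_state();print(s['ee_pos'],s['time'])
T=campose();p,d=shot('wrist','w2'); w=wpts('wrist',d); np.save('w2.npy',w);np.save('T2.npy',T);p=cv2.imread('pics/w2.png')
M=[mark(p,T,(.60+.04*y,.02+y)) for y in (-.1425,-.0475,.0475,.1425)]
for m in M: print(m.round(1))
M=np.array(M);f=np.polyfit(M[:,1],M[:,0],1);print('yaw',-np.degrees(np.arctan(f[0])),np.diff(M,axis=0))
for n,c,r,h in [('ring',(.427,-.133),.033,.017),('spacer',(.422,-.023),.018,.010),('hub',(.441,.133),.015,.026)]: print(n,part(w,c,r,h))
print(flat(w,(.4413,.133)),flat(np.load('w1.npy'),(.4413,.133)))
cv2.imwrite('pics/o2.png',np.hstack([cv2.resize(ortho(p,T,m[:2]/1000,.008,half=.025),(200,200)) for m in M]))
E
```

```text
[0.49958797 0.02098473 0.25018022] 3.5
[ 607.3 -119.6]
[600.3 -24.7]
[600.6  69. ]
[635.1 157.3]
yaw -5.087548266311531 [[-6.93333587 94.9517896 ]
 [ 0.30314166 93.71088441]
 [34.51286661 88.25106194]]
ring (array([ 428.7, -132.9]), 33.4, np.float64(0.0171), np.int64(911))
spacer (array([423.3, -22.9]), 18.0, np.float64(0.0101), np.int64(400))
hub (array([441.6, 133.2]), 14.9, np.float64(0.0258), np.int64(297))
(np.float64(2.8976111164777243), np.float64(19.755613132726374), np.float64(0.348956987199763)) (np.float64(0.6988745584147248), np.float64(16.090868417288004), np.float64(4.918275549006493))
```

View pics/o2.png

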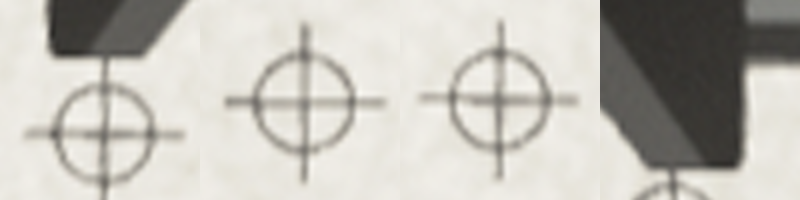

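```bash
cat >> h.py <<'E'
def mark2(p,T,c,h=.008,half=.022,res=.00025):
    t=np.full((120,120),255,np.uint8); z=(60,60); cv2.circle(t,z,48,120,3); cv2.line(t,(60,4),(60,116),120,3); cv2.line(t,(4,60),(116,60),120,3)
    g=cv2.cvtColor(ortho(p,T,c,h,half=half),cv2.COLOR_BGR2GRAY); g=cv2.resize(g,None,fx=2,fy=2); g=np.maximum(g,110)
    r=cv2.matchTemplate(g,cv2.GaussianBlur(t,(0,0),1.5),cv2.TM_CCOEFF_NORMED); _,v,_,(j,i)=cv2.minMaxLoc(r)
    return np.array([c[0]+half-(i+60)*res,c[1]+half-(j+60)*res])*1000,v
E
python3 - <<'E'
from h import *
T=np.load('T2.npy');p=cv2.imread('pics/w2.png')
M=[mark2(p,T,c) for c in [(.599,-.1206),(.5998,-.0257),(.6006,.0691),(.6014,.164)]]
for m in M: print(m)
p=cv2.imread('pics/w1.png');T=np.load('T1.npy')
M=[mark2(p,T,c) for c in [(.599,-.1206),(.6006,.0691),(.6014,.164)]]
for m in M: print(m)
w=np.load('w2.npy')
b=(abs(w[...,2]-.008)<.002)&(w[...,0]>.5)&(w[...,0]<.66)&(abs(w[...,1])<.25)
q=w[b];ys=np.arange(-.1,.15,.005);xs=np.array([q[abs(q[:,1]-y)<.002][:,0].min() for y in ys]);f=np.polyfit(ys,xs,1);print(np.degrees(-np.arctan(f[0])),f[1])
E
```

```text
(array([ 598.75, -120.6 ]), 0.8548784852027893)
(array([599.55, -25.7 ]), 0.8496645092964172)
(array([600.6 ,  69.35]), 0.8547754287719727)
(array([601.65, 164.25]), 0.8460004329681396)
(array([ 598. , -122.6]), 0.6969712972640991)
(array([600.35,  67.35]), 0.826445996761322)
(array([601.4, 162.5]), 0.8014798164367676)
-0.5252357400671162 0.5607478131021989
```

Request:
servo_tool:
  increments:
    - [[0, 0, 0, 20, -40, 20, 85], [0, 0, 0, 40, -80, 50, 85], [0, 0, 0, 60, -120, 80, 85], [0, 0, 0, 72, -154, 110, 85], [0, 0, 0, 72, -154, 150, 85], [0, 0, 0, 72, -154, 190, 85], [0, 0, 0, 72, -154, 215, 85], [0, 0, 0, 72, -154, 215, 85], [0, 0, 0, 72, -154, 235, 85], [0, 0, 0, 72, -154, 253, 85], [0, 0, 0, 72, -154, 253, 85], [0, 0, 0, 72, -154, 253, 85]]

```text
time: 4.75
ee_pos: [0.4289, -0.1338, -0.0015]
ee_rot: [-0.002, 3.141, 0.0]
ft_force: [-0.1, -0.2, -0.0]
finger_gap: 0.999
gripper_force: 0.0
```

```bash
python3 - <<'E'
from h import *
p,d=shot('scene','s2'); cv2.imwrite('pics/s2c.png',cv2.resize(p[200:320,220:380,::-1],(800,600)))
s=status.read_state();print(s['ee_pos'],s['ft_force'],s['q'].round(2));go(.428,-.133,-.003,np.pi)
E
```

```text
[ 0.42927786 -0.1341513  -0.00127706] [-0.28997062 -0.83993954  0.16216191] [ 0.28  0.52 -0.04  2.19  0.05  0.43  1.77]
turn [-0.0003  0.002   0.001 ] shift mm [1.3 1.2 1.7]
```

View pics/s2c.png

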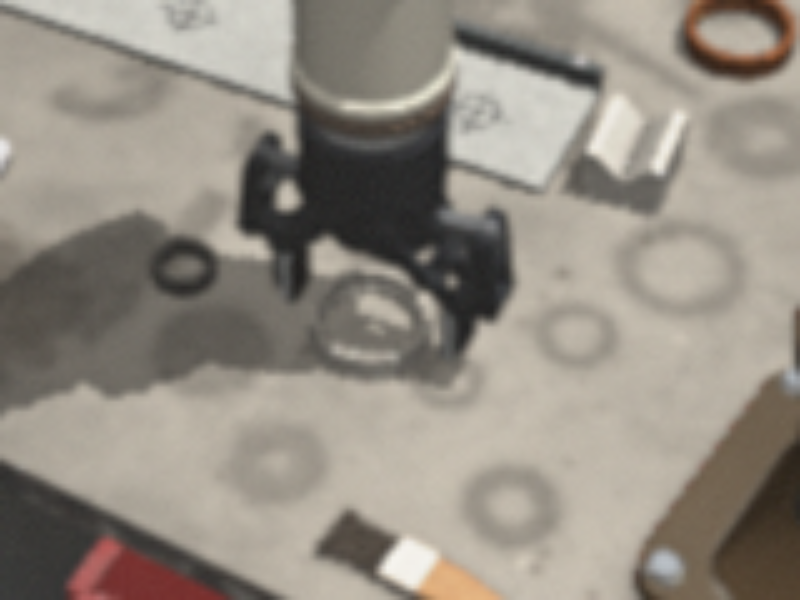

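Request:
servo_tool:
  increments:
    - [[0, 0, 0, 1, 1, 3, 85], [0, 0, 0, 1, 1, 3, 55], [0, 0, 0, 1, 1, 3, 55], [0, 0, 0, 1, 1, 3, 55], [0, 0, 0, 1, 1, 3, 55], [0, 0, 0, 1, 1, 3, 55], [0, 0, 0, 1, 1, 3, 55], [0, 0, 0, 1, 1, 3, 55], [0, 0, 0, 1, 1, -5, 55], [0, 0, 0, 1, 1, -30, 55], [0, 0, 0, 1, 1, -60, 55], [0, 0, 0, 1, 1, -60, 55]]
  squeeze: 40

```text
time: 6.0
ee_pos: [0.4297, -0.1342, 0.0606]
ee_rot: [0.0, 3.136, -0.003]
ft_force: [1.3, -0.4, -1.6]
finger_gap: 0.752
gripper_force: 45.4
```

```bash
python3 - <<'E'
from h import *
print(status.read_state()['ee_pos']);go(.5988,-.1206,.07,np.pi-.0101)
E
```

```text
[ 0.42969668 -0.1342086   0.06063927]
turn [-0.0016  0.0061  0.0098] shift mm [-169.2   13.6   -8.4]
```

Request:
servo_tool:
  increments:
    - [[0, 0, 0.01, -40, 4, -9, 55], [0, 0, 0.01, -80, 8, -9, 55], [0, 0, 0.01, -120, 11, -9, 55], [0, 0, 0.01, -150, 13.6, -9, 55], [0, 0, 0.01, -169, 13.6, 0, 55], [0, 0, 0.01, -169, 13.6, 20, 55], [0, 0, 0.01, -169, 13.6, 40, 55], [0, 0, 0.01, -169, 13.6, 40, 55], [0, 0, 0.01, -169, 13.6, 40, 55]]

```text
time: 6.9
ee_pos: [0.5951, -0.1197, 0.0166]
ee_rot: [-0.016, -3.139, -0.001]
ft_force: [-0.7, -0.6, -0.4]
finger_gap: 0.748
gripper_force: 45.4
```

```bash
python3 - <<'E'
from h import *
s=status.read_state();print(s['ee_pos'],s['ft_force']);go(.5988,-.1206,.005,np.pi-.0101)
E
```

```text
[ 0.59512795 -0.11968206  0.01662828] [-0.7058891  -0.58845731 -0.42750256]
turn [ 0.0003 -0.0021  0.0001] shift mm [-3.7 -0.9 11.6]
```

Request:
servo_tool:
  increments:
    - [[0, 0, 0, -2, 0, 3, 55], [0, 0, 0, -2, 0, 5, 55], [0, 0, 0, -2, 0, 7, 55], [0, 0, 0, -2, 0, 7, 55]]

```text
time: 7.3
ee_pos: [0.5981, -0.1198, 0.0105]
ee_rot: [0.016, 3.141, -0.0]
ft_force: [-0.1, -0.2, -1.0]
finger_gap: 0.748
gripper_force: 45.4
```

```bash
python3 - <<'E'
from h import *
s=status.read_state();print(s['ee_pos'],s['ft_force']);go(.5988,-.1206,.005,np.pi-.0101)
E
```

```text
[ 0.59808664 -0.11982829  0.01046679] [-0.11263555 -0.24162684 -0.9982242 ]
turn [-0.      0.0002  0.0001] shift mm [-0.7 -0.8  5.5]
```

Request:
servo_tool:
  increments:
    - [[0, 0, 0, -0.7, -0.8, 2, 55], [0, 0, 0, -0.7, -0.8, 3, 55], [0, 0, 0, -0.7, -0.8, 4, 55], [0, 0, 0, -0.7, -0.8, 4.5, 55], [0, 0, 0, -0.7, -0.8, 5, 55], [0, 0, 0, -0.7, -0.8, 5, 55]]

```text
time: 7.9
ee_pos: [0.5987, -0.1206, 0.0052]
ee_rot: [-0.016, -3.141, -0.0]
ft_force: [-0.6, -0.4, -1.4]
finger_gap: 0.749
gripper_force: 45.4
```

Request:
servo_tool:
  increments:
    - [[0, 0, 0, 0, 0, 0.5, 55], [0, 0, 0, 0, 0, 1, 55], [0, 0, 0, 0, 0, 1, 55]]

```text
time: 8.2
ee_pos: [0.5987, -0.1206, 0.0042]
ee_rot: [-0.016, -3.141, -0.0]
ft_force: [-0.6, 0.2, -1.5]
finger_gap: 0.752
gripper_force: 45.4
```

Request:
servo_tool:
  increments:
    - [[0, 0, 0, 0, 0, 0.7, 55], [0, 0, 0, 0, 0, 0.7, 55], [0, 0, 0, 0, 0, 0.7, 70], [0, 0, 0, 0, 0, 0.7, 80], [0, 0, 0, 0, 0, 0.7, 85], [0, 0, 0, 0, 0, 0.7, 85], [0, 0, 0, 0, 0, -20, 85], [0, 0, 0, 20, 0, -50, 85], [0, 0, 0, 60, 20, -90, 85], [0, 0, 0, 100, 50, -140, 85], [0, 0, 0, 100, 80, -190, 85], [0, 0, 0, 100, 110, -235, 85], [0, 0, 0, 100, 141, -246, 85], [0, 0, 0, 100, 141, -246, 85], [0, 0, 0, 100, 141, -246, 85], [0, 0, 0, 100, 141, -246, 85]]

```text
time: 9.8
ee_pos: [0.4997, 0.0202, 0.2494]
ee_rot: [-0.016, -3.14, 0.001]
ft_force: [0.2, -1.1, -0.2]
finger_gap: 0.995
gripper_force: 0.0
```

```bash
cat >> h.py <<'E'
def look(name,parts):
    s=status.read_state();print('tcp',s['ee_pos'].round(4),s['time'])
    T=campose();p,d=shot('wrist',name);w=wpts('wrist',d);p=p[:,:,::-1].copy();np.save(name+'.npy',w)
    for c in [(.5988,-.1206),(.5996,-.0257),(.6006,.0692),(.6016,.1642)]: print('mark',mark2(p,T,c))
    for n,c,r,h in parts: print(n,part(w,c,r,h))
    return p,w,T
E
python3 - <<'E'
from h import *
p,w,T=look('w3',[('ring',(.599,-.121),.033,.025),('spacer',(.423,-.023),.018,.01),('hub',(.441,.133),.015,.026)])
print(flat(w,(.4415,.133)))
o=ortho(p,T,(.599,-.121),.025,half=.05);o2=ortho(p,T,(.599,-.121),.008,half=.05)
cv2.imwrite('pics/o3.png',np.hstack([cv2.resize(a,(400,400)) for a in (o,o2)]))
E
```

```text
tcp [0.4997 0.0202 0.2494] 9.8
mark (array([ 598.55, -120.6 ]), 0.863152801990509)
mark (array([599.35, -25.7 ]), 0.8647878766059875)
mark (array([600.35,  69.2 ]), 0.8631289005279541)
mark (array([601.35, 163.95]), 0.8585659861564636)
ring (array([ 605.8, -119.3]), 41.1, np.float64(0.024), np.int64(511))
spacer (array([422.3, -23.6]), 18.1, np.float64(0.0095), np.int64(397))
hub (array([441.1, 132. ]), 14.8, np.float64(0.025), np.int64(292))
(np.float64(2.8990151901882992), np.float64(18.99360891182902), np.float64(0.37398224260152935))
```

View pics/o3.png

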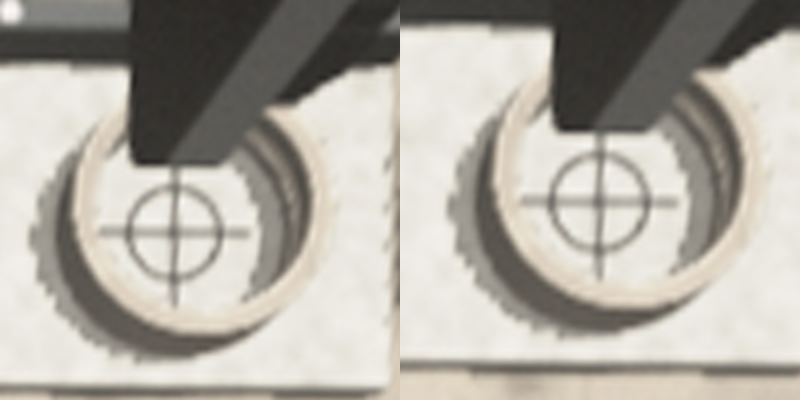

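Request:
servo_tool:
  increments:
    - [[0, 0, -0.06, 20, 40, 40, 60], [0, 0, -0.06, 40, 80, 80, 60], [0, 0, -0.06, 59.5, 111.8, 110, 60], [0, 0, -0.06, 59.5, 111.8, 150, 60], [0, 0, -0.06, 59.5, 111.8, 180, 60], [0, 0, -0.06, 59.5, 111.8, 180, 60], [0, 0, -0.06, 59.5, 111.8, 180, 60], [0, 0, -0.06, 59.5, 111.8, 180, 60]]

```text
time: 10.65
ee_pos: [0.4433, 0.1329, 0.0713]
ee_rot: [-0.075, 3.139, 0.0]
ft_force: [0.9, 0.8, 0.1]
finger_gap: 0.703
gripper_force: 0.0
```

```bash
python3 - <<'E'
from h import *
s=status.read_state();print(s['ee_pos'],s['finger_gap']);go(.4413,.1325,.010,np.pi+.0506)
T=campose();p,d=shot('wrist','w4');w=wpts('wrist',d)
m=(np.hypot(w[...,0]-.441,w[...,1]-.133)<.04)&(w[...,2]>.005);print(m.sum())
print(part(w,(.441,.133),.015,.026),part(w,(.441,.133),.028,.008));print(flat(w,(.4413,.133)))
E
```

```text
[0.44325054 0.13286783 0.07134533] 0.7029645159021093
turn [ 0.      0.0017 -0.0029] shift mm [ 2.1 -0.3 61.3]
27255
(array([441.7, 133.6]), 15.0, np.float64(0.0261), np.int64(863)) (array([441.9, 133.6]), 28.3, np.float64(0.0084), np.int64(2874))
(np.float64(14.646031677593554), np.float64(15.376366093473095), np.float64(5.047241165419617))
```

Request:
servo_tool:
  increments:
    - [[0, 0, -0.002, 1, 0.4, 30, 60], [0, 0, -0.002, 1, 0.4, 50, 60], [0, 0, -0.002, 1, 0.4, 61, 60], [0, 0, -0.002, 1, 0.4, 61, 60], [0, 0, -0.002, 1, 0.4, 61, 60]]

```text
time: 11.2
ee_pos: [0.4417, 0.1342, 0.0103]
ee_rot: [-0.081, 3.139, 0.001]
ft_force: [1.0, 0.2, 0.2]
finger_gap: 0.7
gripper_force: 0.0
```

```bash
python3 - <<'E'
from h import *
s=status.read_state();print(s['ee_pos'],s['ft_force']);go(.4416,.1333,.010,np.pi+.0506)
E
```

```text
[0.44174185 0.13421353 0.01026228] [1.03484849 0.1588288  0.161053  ]
turn [0.0003 0.0015 0.001 ] shift mm [ 0.2 -0.9  0.3]
```

Close and lift.

Request:
servo_tool:
  increments:
    - [[0, 0, 0, 0, -0.8, 0, 60], [0, 0, 0, 0, -0.8, 0, 20], [0, 0, 0, 0, -0.8, 0, 20], [0, 0, 0, 0, -0.8, 0, 20], [0, 0, 0, 0, -0.8, 0, 20], [0, 0, 0, 0, -0.8, 0, 20], [0, 0, 0, 0, -0.8, 0, 20], [0, 0, 0, 0, -0.8, 0, 20], [0, 0, 0, 0, -0.8, -10, 20], [0, 0, 0, 0, -0.8, -35, 20], [0, 0, 0, 0, -0.8, -60, 20], [0, 0, 0, 0, -0.8, -60, 20]]
  squeeze: 40

```text
time: 12.4
ee_pos: [0.4429, 0.134, 0.0722]
ee_rot: [-0.081, 3.135, 0.002]
ft_force: [1.6, 0.8, -2.3]
finger_gap: 0.331
gripper_force: 40.3
```

```bash
python3 - <<'E'
from h import *
s=status.read_state();print(s['ee_pos'],s['ft_force']);go(.5996,-.0257,.04,np.pi-.0101)
E
```

```text
[0.44294214 0.1340438  0.07221506] [ 1.59376046  0.82192845 -2.28071531]
turn [0.0015 0.0052 0.0621] shift mm [-148.  -167.7   32.8]
```

Request:
servo_tool:
  increments:
    - [[0, 0, 0.03, -30, -34, 0, 20], [0, 0, 0.062, -60, -68, 0, 20], [0, 0, 0.062, -90, -102, 0, 20], [0, 0, 0.062, -120, -136, 0, 20], [0, 0, 0.062, -149, -168, 10, 20], [0, 0, 0.062, -149, -168, 30, 20], [0, 0, 0.062, -149, -168, 40, 20], [0, 0, 0.062, -149, -168, 40, 20], [0, 0, 0.062, -149, -168, 40, 20], [0, 0, 0.062, -149, -168, 40, 20]]

```text
time: 13.4
ee_pos: [0.5984, -0.0253, 0.03]
ee_rot: [0.012, 3.141, 0.001]
ft_force: [-0.6, 0.3, -3.2]
finger_gap: 0.332
gripper_force: 40.3
```

```bash
python3 - <<'E'
from h import *
s=status.read_state();print(s['ee_pos'],s['ft_force']);go(.5996,-.0257,.0187,np.pi-.0101)
E
```

```text
[ 0.5983775  -0.02534072  0.02996979] [-0.57822372  0.31337643 -3.19244119]
turn [0.0005 0.0006 0.0021] shift mm [-1.2 -0.4 11.3]
```

Request:
servo_tool:
  increments:
    - [[0, 0, 0.002, -1.2, -0.4, 3, 20], [0, 0, 0.002, -1.2, -0.4, 6, 20], [0, 0, 0.002, -1.2, -0.4, 9, 20], [0, 0, 0.002, -1.2, -0.4, 10, 20], [0, 0, 0.002, -1.2, -0.4, 11, 20], [0, 0, 0.002, -1.2, -0.4, 11, 20], [0, 0, 0.002, -1.2, -0.4, 11, 20]]

```text
time: 14.1
ee_pos: [0.5996, -0.0272, 0.0183]
ee_rot: [0.019, 3.141, 0.0]
ft_force: [-0.1, -0.1, -2.8]
finger_gap: 0.33
gripper_force: 40.4
```

```bash
python3 - <<'E'
from h import *
s=status.read_state();print(s['ee_pos'],s['ft_force']);go(.5996,-.0257,.0182,np.pi-.0101)
E
```

```text
[ 0.59963442 -0.0271693   0.01830235] [-0.0723851  -0.12030989 -2.80767997]
turn [ 0.      0.0002 -0.002 ] shift mm [0.1 1.5 0.1]
```

Request:
servo_tool:
  increments:
    - [[0, 0, -0.002, 0, 1.4, 0, 20], [0, 0, -0.002, 0, 1.4, 0.3, 20], [0, 0, -0.002, 0, 1.4, 0.5, 20], [0, 0, -0.002, 0, 1.4, 0.5, 20]]

```text
time: 14.5
ee_pos: [0.5997, -0.0256, 0.0182]
ee_rot: [0.015, 3.141, 0.0]
ft_force: [-2.4, -0.2, 3.4]
finger_gap: 0.333
gripper_force: 40.7
```

Request:
servo_tool:
  increments:
    - [[0, 0, 0, 0, 0, -0.2, 20], [0, 0, 0, 0, 0, -0.2, 40], [0, 0, 0, 0, 0, -0.2, 60], [0, 0, 0, 0, 0, -0.2, 60], [0, 0, 0, 0, 0, -0.2, 60], [0, 0, 0, 0, 0, -20, 60], [0, 0, 0, 0, 0, -60, 60], [0, 0, 0, 30, 20, -100, 60], [0, 0, 0, 70, 40, -150, 60], [0, 0, 0, 100, 46, -190, 60], [0, 0, 0, 100, 46, -232, 60], [0, 0, 0, 100, 46, -232, 60], [0, 0, 0, 100, 46, -232, 60], [0, 0, 0, 100, 46, -232, 60]]

```text
time: 15.9
ee_pos: [0.4998, 0.021, 0.249]
ee_rot: [-0.016, -3.141, 0.0]
ft_force: [-0.3, -0.9, -1.4]
finger_gap: 0.699
gripper_force: 0.0
```

```bash
python3 - <<'E'
from h import *
p,w,T=look('w5',[('hub',(.5996,-.0257),.015,.034),('flange',(.5996,-.0257),.028,.016),('spacer',(.423,-.023),.018,.01),('bearing',(.427,.277),.0235,.014)])
print(flat(w,(.5996,-.0257),h=.016))
o=ortho(p,T,(.6,-.026),.016,half=.05);o2=ortho(p,T,(.6,-.026),.034,half=.05)
cv2.imwrite('pics/o5.png',np.hstack([cv2.resize(a,(400,400)) for a in (o,o2)]))
E
```

```text
tcp [0.4998 0.021  0.249 ] 15.9
mark (array([ 598.55, -120.6 ]), 0.857367753982544)
mark (array([593.1, -28.2]), 0.17858044803142548)
mark (array([600.35,  69.45]), 0.8740962743759155)
mark (array([601.35, 164.2 ]), 0.8728983402252197)
hub (array([598.3, -27.1]), 14.8, np.float64(0.0326), np.int64(217))
flange (array([598.4, -27.6]), 28.4, np.float64(0.015), np.int64(792))
spacer (array([422.4, -23.1]), 17.9, np.float64(0.0095), np.int64(397))
bearing (array([426.1, 276.6]), 24.3, np.float64(0.0123), np.int64(1000))
(np.float64(-24.115338527918873), np.float64(10.640809325179282), np.float64(5.39356866380973))
```

View pics/o5.png

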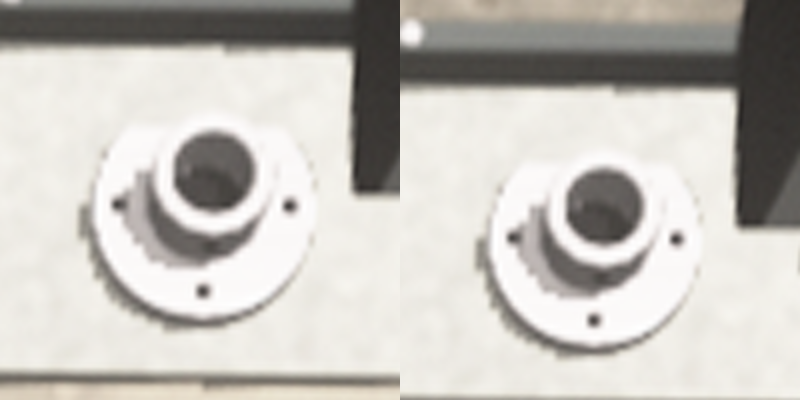

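Request:
servo_tool:
  increments:
    - [[0, 0, 0, 14, 45, 20, 62], [0, 0, 0, 28, 90, 40, 62], [0, 0, 0, 42, 135, 60, 62], [0, 0, 0, 56, 180, 90, 62], [0, 0, 0, 70, 225, 120, 62], [0, 0, 0, 76.2, 254.7, 150, 62], [0, 0, 0, 76.2, 254.7, 180, 62], [0, 0, 0, 76.2, 254.7, 180, 62], [0, 0, 0, 76.2, 254.7, 180, 62], [0, 0, 0, 76.2, 254.7, 180, 62]]

```text
time: 16.95
ee_pos: [0.4275, 0.2758, 0.0704]
ee_rot: [0.019, 3.141, -0.0]
ft_force: [-0.8, -0.1, 1.8]
finger_gap: 0.716
gripper_force: 0.0
```

```bash
python3 - <<'E'
from h import *
s=status.read_state();print(s['ee_pos'],s['finger_gap']);go(.4263,.2764,.0,np.pi-.0101)
p,d=shot('wrist','w6');w=wpts('wrist',d)
print(part(w,(.426,.276),.0235,.014))
E
```

```text
[0.42747326 0.27581324 0.07038009] 0.7159132763086723
turn [-0.0001  0.0006 -0.0019] shift mm [ 1.2  0.6 70.4]
(array([426.6, 276.7]), 23.8, np.float64(0.0137), np.int64(2663))
```

Request:
servo_tool:
  increments:
    - [[0, 0, -0.002, 0.9, 0.8, 30, 62], [0, 0, -0.002, 0.9, 0.8, 55, 62], [0, 0, -0.002, 0.9, 0.8, 68, 62], [0, 0, -0.002, 0.9, 0.8, 70, 62], [0, 0, -0.002, 0.9, 0.8, 70, 62]]

```text
time: 17.5
ee_pos: [0.4262, 0.2775, 0.0006]
ee_rot: [0.014, 3.141, 0.001]
ft_force: [0.1, -0.0, -0.1]
finger_gap: 0.728
gripper_force: 0.0
```

```bash
python3 - <<'E'
from h import *
s=status.read_state();print(s['ee_pos'],s['ft_force']);go(.4266,.2767,.0,np.pi-.0101)
E
```

```text
[0.42623791 0.27752816 0.00058302] [ 0.14096929 -0.00298993 -0.07522191]
turn [0.0004 0.0009 0.0013] shift mm [-0.4 -0.8  0.6]
```

Request:
servo_tool:
  increments:
    - [[0, 0, 0, -0.3, -0.8, 0.5, 62], [0, 0, 0, -0.3, -0.8, 0.5, 35], [0, 0, 0, -0.3, -0.8, 0.5, 35], [0, 0, 0, -0.3, -0.8, 0.5, 35], [0, 0, 0, -0.3, -0.8, 0.5, 35], [0, 0, 0, -0.3, -0.8, 0.5, 35], [0, 0, 0, -0.3, -0.8, 0.5, 35], [0, 0, 0, -0.3, -0.8, -10, 35], [0, 0, 0, -0.3, -0.8, -35, 35], [0, 0, 0, -0.3, -0.8, -60, 35], [0, 0, 0, -0.3, -0.8, -60, 35]]
  squeeze: 40

```text
time: 18.6
ee_pos: [0.428, 0.2784, 0.0635]
ee_rot: [0.012, 3.136, 0.005]
ft_force: [0.4, 0.3, 0.1]
finger_gap: 0.521
gripper_force: 41.6
```

```bash
python3 - <<'E'
from h import *
s=status.read_state();print(s['ee_pos'],s['ft_force']);go(.6004,.0693,.03,np.pi-.0101)
E
```

```text
[0.42800504 0.2783946  0.06345611] [0.37463454 0.34492931 0.07594164]
turn [0.0035 0.0053 0.0022] shift mm [-173.9 -207.8   33.7]
```

Request:
servo_tool:
  increments:
    - [[0, 0, 0, -35, -40, -5, 35], [0, 0, 0, -70, -80, -5, 35], [0, 0, 0, -105, -120, -5, 35], [0, 0, 0, -140, -165, 0, 35], [0, 0, 0, -174, -208, 5, 35], [0, 0, 0, -174, -208, 25, 35], [0, 0, 0, -174, -208, 38, 35], [0, 0, 0, -174, -208, 38, 35], [0, 0, 0, -174, -208, 38, 35], [0, 0, 0, -174, -208, 38, 35]]

```text
time: 19.6
ee_pos: [0.5978, 0.0695, 0.0225]
ee_rot: [0.008, 3.141, 0.002]
ft_force: [0.0, 0.0, -1.1]
finger_gap: 0.521
gripper_force: 41.6
```

```bash
python3 - <<'E'
from h import *
s=status.read_state();print(s['ee_pos'],s['ft_force']);go(.6004,.0693,.009,np.pi-.0101)
E
```

```text
[0.59782027 0.06952861 0.02251438] [ 0.01266389  0.03266931 -1.14768509]
turn [0.0011 0.0005 0.005 ] shift mm [-2.6 -0.2 13.5]
```

Request:
servo_tool:
  increments:
    - [[0, 0, 0, -2, 0, 4, 35], [0, 0, 0, -2, 0, 8, 35], [0, 0, 0, -2, 0, 11, 35], [0, 0, 0, -2, 0, 12, 35], [0, 0, 0, -2, 0, 12, 35], [0, 0, 0, -2, 0, 12, 35]]

```text
time: 20.2
ee_pos: [0.6001, 0.0673, 0.0098]
ee_rot: [-0.013, -3.141, -0.0]
ft_force: [0.5, -0.0, -1.1]
finger_gap: 0.522
gripper_force: 41.6
```

```bash
python3 - <<'E'
from h import *
s=status.read_state();print(s['ee_pos'],s['ft_force']);go(.6004,.0693,.0085,np.pi-.0101)
E
```

```text
[0.60008574 0.06732202 0.00976377] [ 0.4575622  -0.03233577 -1.10210396]
turn [ 0.     -0.0001  0.0021] shift mm [-0.3  2.   1.3]
```

Request:
servo_tool:
  increments:
    - [[0, 0, 0, -0.3, 2, 0.5, 35], [0, 0, 0, -0.3, 2, 1, 35], [0, 0, 0, -0.3, 2, 1.3, 35], [0, 0, 0, -0.3, 2, 1.3, 35], [0, 0, 0, -0.3, 2, 1.3, 35]]

```text
time: 20.7
ee_pos: [0.6006, 0.0697, 0.0088]
ee_rot: [0.012, 3.141, 0.001]
ft_force: [-1.0, 1.2, 2.1]
finger_gap: 0.523
gripper_force: 41.9
```

Contact; release, rise, look.

Request:
servo_tool:
  increments:
    - [[0, 0, 0, 0, 0, 0, 45], [0, 0, 0, 0, 0, 0, 60], [0, 0, 0, 0, 0, 0, 62], [0, 0, 0, 0, 0, 0, 62], [0, 0, 0, 0, 0, -20, 62], [0, 0, 0, 0, 0, -60, 62], [0, 0, 0, 30, -10, -100, 62], [0, 0, 0, 70, -30, -150, 62], [0, 0, 0, 100, -49, -190, 62], [0, 0, 0, 100, -49, -241, 62], [0, 0, 0, 100, -49, -241, 62], [0, 0, 0, 100, -49, -241, 62], [0, 0, 0, 100, -49, -241, 62]]

```text
time: 22.0
ee_pos: [0.5001, 0.0209, 0.2497]
ee_rot: [0.013, 3.141, -0.0]
ft_force: [0.5, -0.3, -1.1]
finger_gap: 0.724
gripper_force: 0.0
```

```bash
python3 - <<'E'
from h import *
p,w,T=look('w7',[('hub',(.5996,-.0257),.015,.033),('flange',(.5996,-.0257),.028,.015),('spacer',(.423,-.023),.018,.01),('bearing',(.6,.0693),.0235,.021)])
go(.4225,-.0235,.08,np.pi-.0101)
E
```

```text
tcp [0.5001 0.0209 0.2497] 22.0
mark (array([ 598.55, -120.6 ]), 0.8584098219871521)
mark (array([602.35, -26.7 ]), 0.18296855688095093)
mark (array([600.1,  69.2]), 0.27633920311927795)
mark (array([601.35, 164.2 ]), 0.8578159213066101)
hub (array([598.6, -26.7]), 15.0, np.float64(0.0325), np.int64(223))
flange (array([598.3, -27.2]), 28.3, np.float64(0.0149), np.int64(782))
spacer (array([422.3, -22.8]), 18.0, np.float64(0.0093), np.int64(399))
bearing (array([599. ,  67.7]), 23.7, np.float64(0.0198), np.int64(714))
turn [-0.0001 -0.0011  0.0021] shift mm [ 76.5 -45.2 168.8]
```

Request:
servo_tool:
  increments:
    - [[0, 0, 0, 35, -20, 40, 55], [0, 0, 0, 76.5, -45.2, 80, 55], [0, 0, 0, 76.5, -45.2, 120, 55], [0, 0, 0, 76.5, -45.2, 165, 55], [0, 0, 0, 76.5, -45.2, 205, 55], [0, 0, 0, 76.5, -45.2, 230, 55], [0, 0, 0, 76.5, -45.2, 230, 55], [0, 0, 0, 76.5, -45.2, 230, 55], [0, 0, 0, 76.5, -45.2, 230, 55]]

```text
time: 22.95
ee_pos: [0.424, -0.0232, 0.0202]
ee_rot: [0.012, 3.14, 0.0]
ft_force: [-0.2, 0.7, 0.5]
finger_gap: 0.639
gripper_force: 0.0
```

```bash
python3 - <<'E'
from h import *
s=status.read_state();print(s['ee_pos'],s['ft_force'],s['finger_gap']);go(.4228,-.0232,.001,np.pi-.0101)
E
```

```text
[ 0.42397331 -0.02323873  0.02024819] [-0.15732031  0.72206018  0.49785383] 0.6390545819355732
turn [0.0001 0.0012 0.0025] shift mm [ 1.2  0.  19.2]
```

Request:
servo_tool:
  increments:
    - [[0, 0, 0, 0.9, 0, 8, 55], [0, 0, 0, 0.9, 0, 15, 55], [0, 0, 0, 0.9, 0, 19, 55], [0, 0, 0, 0.9, 0, 19, 55], [0, 0, 0, 0.9, 0, 19, 25], [0, 0, 0, 0.9, 0, 19, 25], [0, 0, 0, 0.9, 0, 19, 25], [0, 0, 0, 0.9, 0, 19, 25], [0, 0, 0, 0.9, 0, 19, 25], [0, 0, 0, 0.9, 0, 19, 25], [0, 0, 0, 0.9, 0, 19, 25]]
  squeeze: 30

```text
time: 24.05
ee_pos: [0.4223, -0.0234, 0.0007]
ee_rot: [0.012, 3.141, -0.0]
ft_force: [-2.3, -0.0, 5.1]
finger_gap: 0.402
gripper_force: 29.7
```

Request:
servo_tool:
  increments:
    - [[0, 0, 0, 0, 0, -10, 25], [0, 0, 0, 0, 0, -35, 25], [0, 0, 0, 0, 0, -70, 25], [0, 0, 0, 0, 0, -70, 25], [0, 0, 0, 0, 0, -70, 25]]

```text
time: 24.55
ee_pos: [0.4232, -0.0237, 0.0715]
ee_rot: [0.013, 3.139, -0.001]
ft_force: [-0.4, 0.1, -1.3]
finger_gap: 0.401
gripper_force: 30.1
```

```bash
python3 - <<'E'
from h import *
s=status.read_state();print(s['ee_pos'],s['ft_force'],s['finger_gap']);go(.602,.165,.08,np.pi-.0101)
E
```

```text
[ 0.42319632 -0.02368778  0.07149881] [-0.4090639   0.13506035 -1.2896228 ] 0.40086245122859754
turn [-0.0003  0.0028  0.0018] shift mm [-177.3  190.2   -8.1]
```

Request:
servo_tool:
  increments:
    - [[0, 0, 0, -40, 40, -8, 25], [0, 0, 0, -75, 80, -8, 25], [0, 0, 0, -110, 120, -8, 25], [0, 0, 0, -145, 160, -8, 25], [0, 0, 0, -177.3, 190, 0, 25], [0, 0, 0, -177.3, 190, 25, 25], [0, 0, 0, -177.3, 190, 47, 25], [0, 0, 0, -177.3, 190, 52, 25], [0, 0, 0, -177.3, 190, 52, 25], [0, 0, 0, -177.3, 190, 52, 25], [0, 0, 0, -177.3, 190, 52, 25]]

```text
time: 25.65
ee_pos: [0.602, 0.1649, 0.0197]
ee_rot: [0.014, 3.14, 0.001]
ft_force: [-0.1, 0.1, -0.5]
finger_gap: 0.402
gripper_force: 30.1
```

```bash
python3 - <<'E'
from h import *
s=status.read_state();print(s['ee_pos'],s['ft_force'],s['finger_gap']);go(.602,.165,.0095,np.pi-.0101)
E
```

```text
[0.60195028 0.16486829 0.01973998] [-0.10685906  0.10132007 -0.45266982] 0.40168129877122166
turn [0.0004 0.0019 0.0014] shift mm [-0.   0.1 10.2]
```

Request:
servo_tool:
  increments:
    - [[0, 0, 0, 0, 0, 4, 25], [0, 0, 0, 0, 0, 8, 25], [0, 0, 0, 0, 0, 10, 25], [0, 0, 0, 0, 0, 10, 25], [0, 0, 0, 0, 0, 10.5, 25], [0, 0, 0, 0, 0, 10.5, 25]]

```text
time: 26.25
ee_pos: [0.6011, 0.1649, 0.0088]
ee_rot: [0.013, 3.142, -0.001]
ft_force: [-2.4, -1.4, 7.6]
finger_gap: 0.401
gripper_force: 30.9
```

Contact. Release, rise and view from a pose giving an unobstructed look.

Request:
servo_tool:
  increments:
    - [[0, 0, 0, 0, 0, -0.7, 25], [0, 0, 0, 0, 0, -0.7, 40], [0, 0, 0, 0, 0, -0.7, 52], [0, 0, 0, 0, 0, -0.7, 52], [0, 0, 0, 0, 0, -0.7, 52], [0, 0, 0, 0, 0, -20, 52], [0, 0, 0, 0, 0, -60, 52], [0, 0, 0, 30, -30, -100, 52], [0, 0, 0, 70, -70, -150, 52], [0, 0, 0, 100, -110, -190, 52], [0, 0, 0, 100, -144, -241, 52], [0, 0, 0, 100, -144, -241, 52], [0, 0, 0, 100, -144, -241, 52], [0, 0, 0, 100, -144, -241, 52]]

```text
time: 27.65
ee_pos: [0.5008, 0.0209, 0.2505]
ee_rot: [0.017, 3.138, -0.001]
ft_force: [0.8, 0.5, -0.2]
finger_gap: 0.606
gripper_force: 0.0
```

```bash
python3 - <<'E'
from h import *
p,w,T=look('w8',[('hub',(.5996,-.0257),.015,.033),('flange',(.5996,-.0257),.028,.015),('spacer',(.602,.165),.018,.018),('bearing',(.6,.0693),.0235,.021)])
E
```

```text
tcp [0.5008 0.0209 0.2505] 27.65
mark (array([ 598.55, -120.1 ]), 0.8589015007019043)
mark (array([603.1, -29.2]), 0.1849018782377243)
mark (array([599.85,  69.45]), 0.28727808594703674)
mark (array([601.35, 164.7 ]), 0.2084989845752716)
hub (array([597.8, -25.6]), 15.0, np.float64(0.0319), np.int64(217))
flange (array([606.1, -26.3]), 36.0, np.float64(0.0143), np.int64(783))
spacer (array([600.6, 164.5]), 18.2, np.float64(0.0161), np.int64(299))
bearing (array([598.6,  69.4]), 23.5, np.float64(0.0194), np.int64(639))
```

View pics/w8.png

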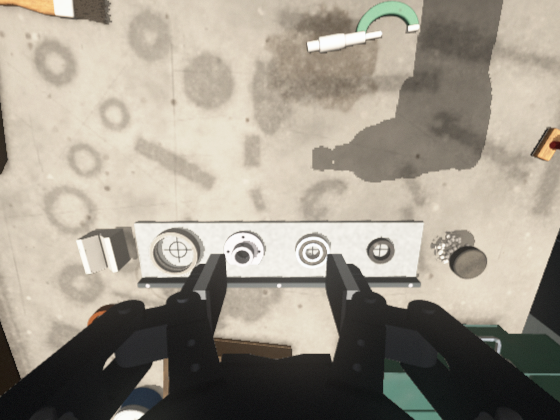

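Request:
servo_tool:
  increments:
    - [[0, 0, 0, 10, -30, 0, 85], [0, 0, 0, 10, -47, 0, 85], [0, 0, 0, 10, -47, 0, 85], [0, 0, 0, 10, -47, 0, 85], [0, 0, 0, 10, -47, 0, 85], [0, 0, 0, 10, -47, 0, 85]]

```text
time: 28.3
ee_pos: [0.4896, -0.0234, 0.2485]
ee_rot: [-0.009, -3.141, -0.001]
ft_force: [-0.6, -0.2, -0.4]
finger_gap: 0.993
gripper_force: 0.0
```

```bash
python3 - <<'E'
from h import *
p,w,T=look('w9',[('hub',(.5996,-.0257),.015,.033),('flange',(.5996,-.0257),.028,.015),('bearing',(.6,.0693),.0235,.021)])
print(flat(w,(.5990,-.0257),h=.015))
b=(abs(w[...,2]-.007)<.002)&(w[...,0]>.5)&(w[...,0]<.66)&(abs(w[...,1])<.2)
q=w[b];ys=np.arange(-.1,.1,.005);xs=np.array([q[abs(q[:,1]-y)<.002][:,0].min() for y in ys]);f=np.polyfit(ys,xs,1);print(np.degrees(-np.arctan(f[0])))
A=[cv2.resize(ortho(p,T,c,h,half=.04),(400,400)) for c,h in [((.5996,-.0257),.016),((.6004,.0693),.022)]]
cv2.imwrite('pics/o9.png',np.hstack(A))
E
```

```text
tcp [ 0.4896 -0.0234  0.2485] 28.3
mark (array([ 598.8, -120.6]), 0.8535900115966797)
mark (array([593.85, -26.95]), 0.18658031523227692)
mark (array([600.6,  69.2]), 0.25588080286979675)
mark (array([601.85, 164.45]), 0.22640956938266754)
hub (array([599.7, -27.6]), 15.0, np.float64(0.0336), np.int64(239))
flange (array([599.3, -27.5]), 28.2, np.float64(0.0161), np.int64(771))
bearing (array([600.4,  67.4]), 23.8, np.float64(0.021), np.int64(735))
(np.float64(-6.224338548385268), np.float64(11.698002425203036), np.float64(7.262252147194583))
-0.708024765804841
```

View pics/o9.png

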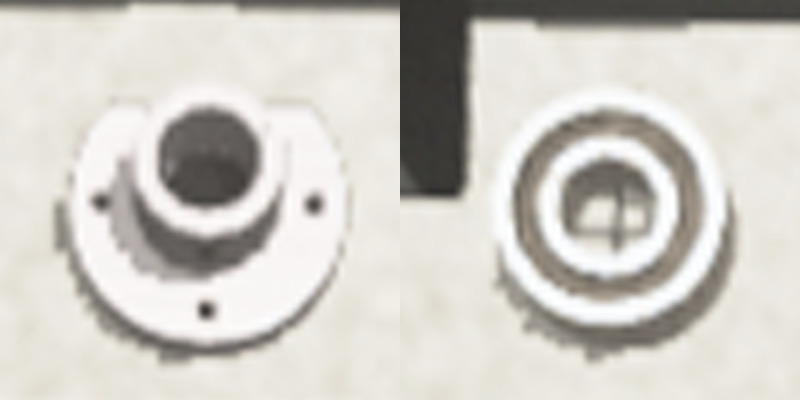

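```bash
python3 -c "
from station import close_job;print(close_job())"
```

```text
the job is handed in; nothing more can be done
None
```

All four parts are on their marks and the job is handed in: outer ring next to the V-block, then collar, ball bearing and spacer next to the jar. The collar is hub up with its flat square to the fence within about half a degree. My last wrist-camera view put all four within about 2 mm of their marks, the collar and bearing being furthest off. The jar and stamp were never touched, and the arm time was about 28 s. `close_job()` returned no verdict.

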